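Set the vacuum regulator sleeve to 6

ROBOT

A 7-joint arm with a two-finger parallel gripper is mounted at the origin on a cart in front of the work surface, level with it; the furniture and walls round the work are solid. World frame = base frame: x ahead of the robot, y to its left, z up, the work surface at z = 0. Lengths are in m, angles in rad, forces in N, time in s.
With the tool pointing down it reaches from about 0.425 to 1.025 m from the base axis. Payload 9.4 kg.
Tool frame: the origin (TCP) lies at the very end of the fingers, on their centre line; the grasp point (between the pads) lies 19 mm behind it; z points along the fingers, y is the direction in which the jaws open and shut (so a half turn about z gives the same grasp; the last joint's range is limited). The gripper opens to 85 mm and grips with 20 to 120 N. Pads are 22 mm wide; open, the fingers measure 114 mm over their backs; the gripper's body (76 mm by 85 mm) begins 54 mm behind the grasp point. The pads swing forward as they close: fully open they stand 13 mm farther back than shut.
Start: joints at [-1.262, 0.599, -0.003, 1.599, 0.002, 0.943, -0.08], TCP at [0.273, 0.672, 0.231] pointing down, gripper open.
Joint ranges: [-2.57, 2.57], [-0.35, 1.97], [-1.29, 1.29], [0.11, 2.56], [-1.05, 4.19], [0.11, 1.86], [-2.63, 2.63]. Speed limits (rad/s): [2.22, 2.22, 3.01, 3.01, 3.14, 3.14, 3.14].

INTERFACE

Orientations are given as a rotation vector (axis times angle).
In Python, from station import ctrl gives the robot as it stands. The module is installed in compiled form; this text tells all that it offers.
- The arm moves only by the tool play_rows, never from a script. Its argument "deltas" is a list of rows, each a list of 6 numbers: the shift along the world's x, y, z in units of 30 mm (1.0 is 30 mm), then the turn, a rotation vector about the world's x, y, z in units of 5 degrees (1.0 is 5 degrees). A call has 1 to 12 rows; each row is the pose to reach, as a shift and turn from the pose measured when the call began; what a row does not reach only later rows make up. A row lasts 1/12 s, in which the tool goes at most 41.7 mm and 7.16 degrees, less where a joint would pass 70% of its speed; a pose out of reach is approached as far as the arm can. A call with a gripper value outside its range is refused whole. "jaw" is the finger opening in mm, from 0 to 85.4, set as the call begins (left out, the last holds). The fingers move at their own pace and stop on an object; the grip force is fixed at half the most. Time passes only in rows, so rows that repeat a pose let the fingers close. It gives the time, the measured TCP pose, the force and the opening at its end, in the units of the state.
- ctrl.get_obs(): the state, without advancing time (a new reading comes with each control period).
- ctrl.grab_frame(name): name is "scene" or "top" or "wrist"; returns (picture, depth): 384x512x3 uint8, red, green, blue; 384x512 float32, m along the optical axis (not along the pixel's ray), 0 where there is no reading.
- ctrl.camera_info(name): a dict with "vfov" (degrees; the focal length in pixels is half the picture's height over the tangent of half this angle, whatever the lens; pixels are square), "cx", "cy" (the principal point, pixels), "xyz" and "orientation" of the camera in the world; the wrist camera has in their place "T_tool_cam" (4x4, takes a point from camera to tool coordinates, whose origin is the TCP and whose axes are the flange's). Camera axes: x right, y down, z forward; pixel columns grow to the right and rows downward; lengths in m; the calibration is good to about 2 mm. A picture is of the moment at which its call begins: read the wrist's pose just before it. camera_info takes no time and is no camera call.
- ctrl.finish_job(): hands the job in, once; it reports no verdict.
Trained networks look in the newest picture that a camera, given by its name, has taken for a name from the list of things; names that differ only in an ending like _2 or _b are one class to them, and where a whole thing is asked for, a point or a joint stands for the part that bears it (a point fixed in the world has none). Each returns a list of dicts, best first, with "p" (0 to 1); they miss things now and then, are a little off and sometimes report something else, mostly with a low value. They report only what shows in the picture. A call takes as long as a camera call. They do not tell look-alikes from the thing itself.
- ctrl.look_for(camera, target): "rect" ([left, top, right, bottom] in pixels, round what is visible of it).
- ctrl.trace(camera, target): "pixels" (384x512 bool, what is visible of it) and "rect" ([left, top, right, bottom] in pixels, round what is visible of it).
The state is a dict: "time": time; "qpos": joint angles; "qd": joint speeds; "effort": joint torques, N m; "tcp_pos": TCP position; "orientation": TCP orientation; "contact_force": force on the tool from outside, world axes, zero at the start; "torque": the same for the moment, N m; "width": finger opening in m.
Only numpy, scipy, OpenCV 4.12 (cv2) and the standard library are available. Lean on these libraries where they do the work, as an engineer would, in place of code of your own. Each camera call takes 0.05 s, during which the arm holds its last target. There are 200 camera calls.

TASK

Two vacuum regulators lean towards you in their bench stands, one wide and one slim. Turn the click-stopped scale sleeve of the wide one up to 6, so that its six-dot mark stands at the index bar, and let go. Leave the slim regulator's setting as it is and do not disturb the things lying about.

Things in the scene. Friction and masses are not known exactly. Their poses are not given: they have to be found in the camera images.
- wide_stand: the wide regulator on its fixed stand: aluminium foot 120 x 92 x 10 mm, two cheek plates and a grey round body 64 mm in diameter that leans towards the operator; 180 mm tall in all. Origin at the centre of the foot's underside, z up, -x the front, to which it leans. The index bar on the low side is level with the flange. It cannot move
- wide_grip (a point): fixed point on the turning axis of the wide sleeve, at a good gripping height, 26 mm above the flange's top. z points along the axis out of the sleeve's free end, leaning 30 degrees from vertical to the operator; -x points down the slope to the fixed index bar. Does not turn with the sleeve. Ribbed grip: diameter 46 mm, length 44 mm, ends 18 mm beyond this point. Flange below it: diameter 88 mm
- wide_sleeve (a joint): angle of the wide sleeve, rad: value N is at N x 0.4189 (24 degrees a click, 0 to 9, end stops); grows turning clockwise seen from the free end. Scale on the flange, which turns with the sleeve: each value has a line at the rim and that many dots in rows of three, zero one long line; the value at the fixed index bar counts. A sprung ball pulls into the nearest click
- slim_stand: the slim regulator on its fixed stand, of the same form: foot 100 x 74 x 10 mm, body 45 mm in diameter, 145 mm tall in all. Origin at the centre of the foot's underside, -x the front. It cannot move
- slim_grip (a point): fixed point on the turning axis of the slim sleeve, at a good gripping height, 22 mm above the flange's top. z points along the axis out of the sleeve's free end, leaning 30 degrees from vertical to the operator; -x points down the slope to the fixed index bar. Does not turn with the sleeve. Ribbed grip: diameter 30 mm, length 36 mm, ends 14 mm beyond this point. Flange below it: diameter 64 mm
- slim_sleeve (a joint): angle of the slim sleeve, rad: value N is at N x 0.4189 (24 degrees a click, 0 to 9, end stops); grows turning clockwise seen from the free end. Scale on the flange, which turns with the sleeve: each value has a line at the rim and that many dots in rows of three, zero one long line; the value at the fixed index bar counts. A sprung ball pulls into the nearest click
- vacuum_wand: bystander: slim pen-like vacuum wand, 155 mm long and 18 mm high, lying between the two stands; origin at the centre of its underside
- label_roll: bystander: roll of labels, 72 mm in diameter, 30 mm high, lying flat at the left; origin at the centre of its underside
- loupe: bystander: small black loupe, 42 x 66 x 24 mm, behind the stands; origin at the centre of its underside
- slim_zero (a point): the zero line at the rim of the slim regulator's flange, 30 mm from the turning axis; it turns with that sleeve
Mind the look-alikes: they are no part of the job. Leave any blue or purple look-alike of the wide_stand alone.

How it is judged:
At the end, for the whole second after the job is handed in: The wide regulator's sleeve rests at 6 (2.513 rad, within 0.12 rad, about 7 degrees). The slim regulator's sleeve is where it was (its zero mark within 6 mm, half a click), and vacuum wand, label roll and loupe lie within 30 mm of where they lay (value of joint wide_sleeve between 2.3933 and 2.6333 rad and velocity of joint wide_sleeve between -0.05 and 0.05 rad/s and distance of slim_zero from where it was at the start of the episode below 0.006 m and distance of each of vacuum_wand, label_roll, loupe from where it was at the start of the episode below 0.03 m); the robot touches nothing.
It fails at once if the slim regulator's sleeve is turned by more than about a click (distance of slim_zero from where it was at the start of the episode above 0.012 m).
It fails at once if the vacuum wand is moved by more than 30 mm (distance of vacuum_wand from where it was at the start of the episode above 0.03 m).
It fails at once if the label roll is moved by more than 30 mm (distance of label_roll from where it was at the start of the episode above 0.03 m).
It fails at once if the loupe is moved by more than 30 mm (distance of loupe from where it was at the start of the episode above 0.03 m).
It also fails if it takes over 45 s, if anything falls off the work surface, if the arm or the gripper's body presses on something with over 40 N, if the wrist force passes 120 N, or if a joint passes its speed limit or range.

## Working session

There is one attempt and no reset: what is moved stays moved. The work goes in short steps, Python scripts to look and compute and a tool call to move; the robot and the scene stay as the last step left them, time stands still between calls to the robot, and variables do not carry over. Pictures are saved under pics/ and viewed, about 8 in all and at most 12, crops included, and the job is handed in when it is done.

Besides the shell and the picture viewer there is one more tool, called after "Call:" by a JSON object that holds its "name" and its "arguments". play_rows: Moves the arm, as the interface text tells. Its arguments: {"type":"object","properties":{"deltas":{"type":"array"},"jaw":{"type":"number"}},"required":["deltas"]}

```bash
mkdir -p pics; cat > h.py <<'E'
import numpy as np, cv2
from scipy.spatial.transform import Rotation as R
from station import ctrl
def cam(name,o=None):
    c=ctrl.camera_info(name); f=192/np.tan(np.radians(c['vfov'])/2)
    if 'T_tool_cam' in c:
        o=o or ctrl.get_obs(); T=np.eye(4); T[:3,:3]=R.from_rotvec(o['orientation']).as_matrix(); T[:3,3]=o['tcp_pos']
        T=T@np.array(c['T_tool_cam'])
    else:
        T=np.eye(4); q=np.array(c['orientation']); T[:3,:3]=R.from_rotvec(q).as_matrix() if q.size==3 else q; T[:3,3]=c['xyz']
    return f,c['cx'],c['cy'],T
def cloud(c,d):
    f,cx,cy,T=c; v,u=np.mgrid[:384,:512]
    P=np.stack([(u-cx)/f*d,(v-cy)/f*d,d],-1)
    return P@T[:3,:3].T+T[:3,3]
def proj(c,p):
    f,cx,cy,T=c; q=(np.atleast_2d(p)-T[:3,3])@T[:3,:3]
    return np.c_[q[:,0]/q[:,2]*f+cx,q[:,1]/q[:,2]*f+cy]
E
python3 - <<'E'
from h import *
ims=[]
for n in ('scene','top'):
    im,d=ctrl.grab_frame(n); c=cam(n); P=cloud(c,d); np.savez(n,im=im,d=d,P=P); ims.append(im)
    print(n,c[3].round(3).tolist(),ctrl.camera_info(n)['vfov'])
    for t in ('wide_stand','slim_stand','wide_sleeve','slim_sleeve','vacuum_wand','label_roll','loupe'):
        for r in ctrl.trace(n,t)[:3]:
            m=r['pixels']&(d>0); print(n,t,round(r['p'],2),r['rect'],np.median(P[m],0).round(3), P[m][:,2].max().round(3))
cv2.imwrite('pics/a.png',cv2.cvtColor(np.vstack(ims),cv2.COLOR_RGB2BGR)[:, :]) 
cv2.imwrite('pics/a.png',cv2.resize(cv2.imread('pics/a.png'),(400*1,600)))
for n,i in zip('st',ims): cv2.imwrite(f'pics/{n}.png',cv2.cvtColor(cv2.resize(i,(800,600)),cv2.COLOR_RGB2BGR))
print(ctrl.get_obs())
E
```

```text
scene [[0.523, -0.469, 0.711, -0.124], [-0.852, -0.304, 0.426, -0.364], [0.016, -0.829, -0.559, 0.701], [0.0, 0.0, 0.0, 1.0]] 50.71931477450604
scene wide_stand 0.79 [286.7, 272.5, 358.6, 361.0] [ 0.404 -0.22   0.062] 0.182
scene wide_stand 0.62 [188.2, 219.2, 248.3, 300.8] [0.411 0.046 0.076] 0.181
scene wide_stand 0.6 [319.9, 212.7, 373.5, 283.3] [ 0.601 -0.186  0.109] 0.181
scene slim_stand 0.82 [210.6, 177.2, 247.0, 224.0] [0.628 0.167 0.062] 0.145
scene wide_sleeve 0.88 [308.3, 268.0, 352.5, 314.4] [ 0.399 -0.217  0.142] 0.182
scene wide_sleeve 0.83 [195.1, 219.0, 233.8, 260.2] [0.403 0.051 0.146] 0.181
scene wide_sleeve 0.79 [133.2, 197.4, 169.9, 228.6] [0.406 0.23  0.144] 0.18
scene slim_sleeve 0.65 [211.9, 178.0, 240.3, 204.9] [0.613 0.167 0.11 ] 0.145
scene vacuum_wand 0.79 [256.4, 231.2, 288.3, 262.2] [0.583 0.009 0.012] 0.019
scene vacuum_wand 0.31 [318.9, 210.7, 372.0, 281.3] [ 0.602 -0.186  0.107] 0.181
scene vacuum_wand 0.24 [325.7, 207.7, 372.2, 250.2] [ 0.586 -0.184  0.138] 0.181
scene loupe 0.76 [305.4, 209.6, 327.1, 221.3] [ 0.765 -0.042  0.013] 0.027
scene loupe 0.
[... 1024 characters left out ...]
 0.03
{'time': 0.8, 'qpos': array([-1.26169884,  0.59927564, -0.00249275,  1.59939645,  0.0017806 ,
        0.94289194, -0.0798034 ]), 'qd': array([ 9.21509317e-04,  5.66586553e-04,  1.48713216e-03, -1.99994682e-05,
       -6.65275131e-04, -8.35617504e-04,  7.44290295e-04]), 'effort': array([ 2.72851657e-04, -7.76117206e+01,  1.56411331e+00, -2.58354735e+01,
        1.24086070e-02,  2.19131369e-03, -4.96700375e-05]), 'tcp_pos': array([0.27282372, 0.67171401, 0.23129371]), 'orientation': array([6.02249211e-01, 3.08328722e+00, 4.18357944e-05]), 'contact_force': array([-0.18752046,  0.17224549, -0.60544821]), 'torque': array([ 0.0020482 , -0.02848136, -0.0357074 ]), 'width': 0.0854186165384581}
```

View pics/s.png

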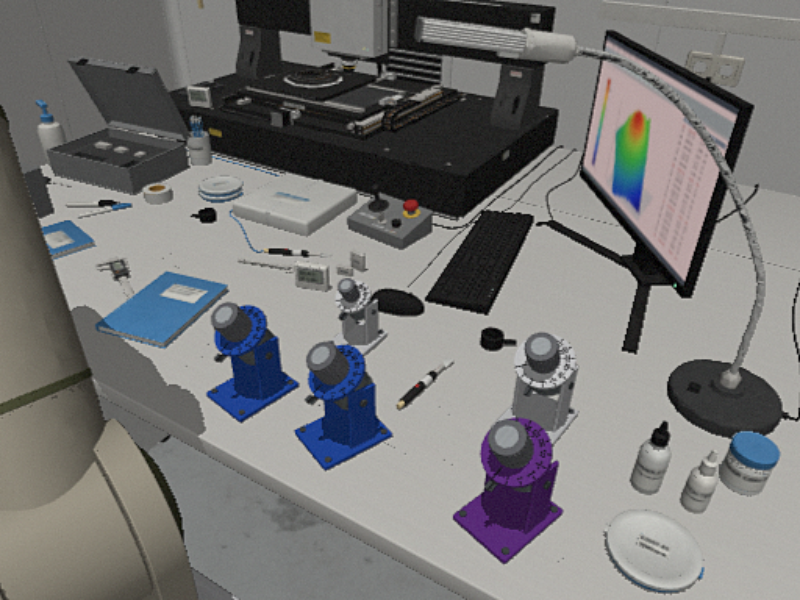

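View pics/t.png

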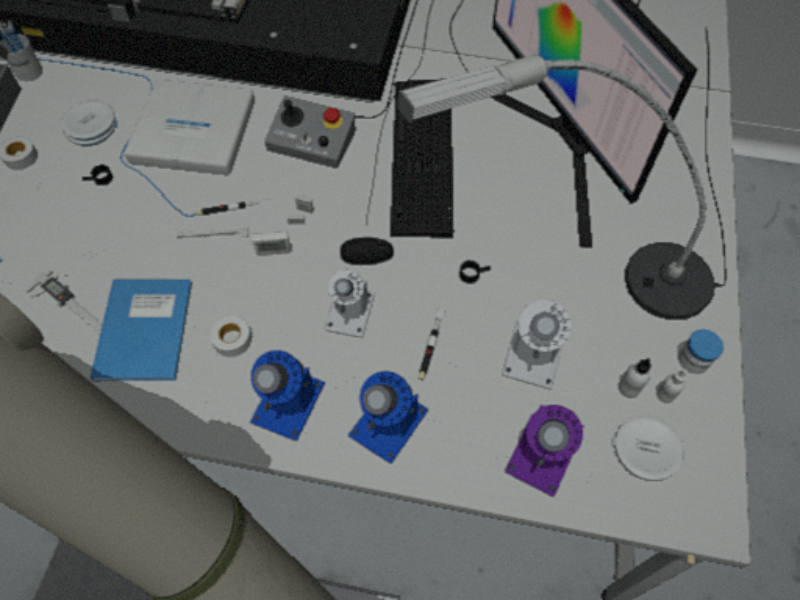

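The only aluminium/white wide stand is at scene (545,375), top (540,340), at about (0.59,-0.17). The blue ones at scene (240,360) and (345,405) and the purple one at (510,485) are look-alikes. The slim stand is at scene (358,312). Next I fit the pose and enlarge a crop to confirm.

```bash
cat > fit.py <<'E'
from h import *
from scipy.optimize import least_squares
def cyl(r,z,R_,z0,z1):
    dr=r-R_; dz=np.maximum(z0-z,z-z1)
    return np.where((dr>0)|(dz>0),np.hypot(np.maximum(dr,0),np.maximum(dz,0)),np.maximum(dr,dz))
def frame(p):
    x,y,yaw=p[:3]; c,s=np.cos(yaw),np.sin(yaw); a=np.pi/6
    z=np.array([-c*np.sin(a),-s*np.sin(a),np.cos(a)]); yv=np.array([-s,c,0]); return np.c_[np.cross(yv,z),yv,z]
def res(p,Q):
    g=np.array([p[0],p[1],.1529+(p[3] if len(p)>3 else 0)]); L=(Q-g)@frame(p); r=np.hypot(L[:,0],L[:,1]); z=L[:,2]
    return np.minimum(cyl(r,z,.023,-.026,.018),cyl(r,z,.044,-.034,-.026))
def fit(Q,p0):
    best=None
    for yw in np.radians([-40,-20,0,20,40]):
        s=least_squares(res,[*p0,yw,0],args=(Q,),loss='soft_l1',f_scale=.002)
        if best is None or s.cost<best.cost: best=s
    return best
E
python3 - <<'E'
from fit import *
for n in ('scene','top'):
    D=np.load(n+'.npz'); P=D['P']; m=(D['d']>0)&(np.hypot(P[...,0]-.58,P[...,1]+.175)<.07)&(P[...,2]>.115)
    Q=P[m]; s=fit(Q,[.575,-.175]); print(n,len(Q),s.x.round(4),np.degrees(s.x[2]).round(1),np.median(abs(s.fun)).round(5))
im=np.load('scene.npz')['im'][205:290,310:385]; cv2.imwrite('pics/c.png',cv2.cvtColor(cv2.resize(im,None,fx=7,fy=7,interpolation=2),cv2.COLOR_RGB2BGR))
E
```

```text
scene 1028 [ 0.5913 -0.1755 -0.1158  0.0012] -6.6 0.00078
top 783 [ 5.889e-01 -1.736e-01 -1.562e-01 -5.000e-04] -9.0 0.0015
```

View pics/c.png

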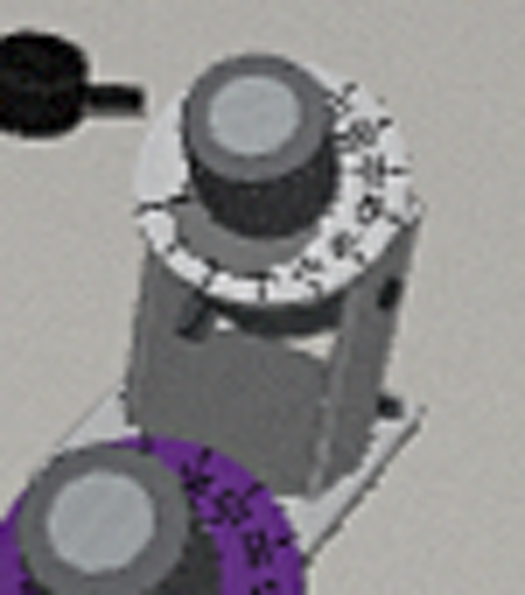

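The crop shows the aluminium wide regulator, with the zero's long line at (160,203) and then lines at (170,250) and (210,278) near the index bar at (195,318). It currently reads about 1–2. Next I work out the look and grasp poses.

```bash
cat > goal.py <<'E'
from fit import *
p=np.array([.590,-.1745,np.radians(-7.5)]); G=np.array([p[0],p[1],.153]); F=frame(p)
def goal(up,ang):  # up: TCP above grip point along axis, ang deg about axis
    R0=np.c_[F[:,1],F[:,0],-F[:,2]]
    return G+F[:,2]*up, R.from_rotvec(F[:,2]*np.radians(ang))*R.from_matrix(R0)
def delta(up,ang,o=None):
    o=o or ctrl.get_obs(); t,r=goal(up,ang)
    return ((t-o['tcp_pos'])/.03).round(2),((r*R.from_rotvec(o['orientation']).inv()).as_rotvec()/np.radians(5)).round(2)
E
python3 - <<'E'
from goal import *
for n in ('scene','top'):
    D=np.load(n+'.npz');P=D['P'][D['d']>0]
    m=(P[:,2]>.19)&(P[:,0]>.2)&(P[:,0]<.9)&(abs(P[:,1])<.75); Q=P[m]
    H,xe,ye=np.histogram2d(Q[:,0],Q[:,1],bins=[np.arange(.2,.95,.1),np.arange(-.75,.8,.1)]); print(n);print(H.astype(int))
print(np.array(ctrl.camera_info('wrist')['T_tool_cam']).round(3),ctrl.camera_info('wrist')['vfov'])
for a in (0,48,-132): print(goal(.15,a)[0].round(3),delta(.15,a))
E
```

```text
scene
[[  0   0   0   0   0   0   0   0   0   0   0   0   0   0   0]
 [  0   0   0   0   0   0   0   0   0   0   0   0   0   0   0]
 [  0   0   0   0   0   0   0   0   0   0   0   0   0   0   0]
 [  0   0   0   0   0   0   0   0   0   0   0   0   0   0   0]
 [  0   0   0   0   0   0   0 478 238   0   0   0   0   0   0]
 [  0   0   0   0   0   0 537 538   0   0   0   0   0   0   0]
 [  0   0   0 390 453 338 132   0   0   0   0   0   0   0   0]]
top
[[  0   0   0   0   0   0   0   0   0   0   0   0   0   0   0]
 [  0   0   0   0   0   0   0   0   0   0   0   0   0   0   0]
 [  0   0   0   0   0   0   0   0   0   0   0   0   0   0   0]
 [  0   0   0   0   0   0   0   0   0   0   0   0   0   0   0]
 [  0   0   0   0   0   0   0 424 377   0   0   0   0   0   0]
 [  0   0   0   0   0   0 419 621   0   0   0   0   0   0   0]
 [  0   0   0 223 304 249 126   0   0   0   0   0   0   0   0]]
[[ 0.    -0.948 -0.317  0.081]
 [ 1.     0.     0.     0.   ]
 [-0.    -0.317  0.948 -0.143]
 [ 0.     0.     0.     1.   ]] 70.01533648597474
[ 0.516 -0.165  0.283] (array([  8.09, -27.88,   1.72]), array([  3.24,  -5.57, -14.71]))
[ 0.516 -0.165  0.283] (array([  8.09, -27.88,   1.72]), array([ 0.65, -6.02, -5.35]))
[ 0.516 -0.165  0.283] (array([  8.09, -27.88,   1.72]), array([-8.12, -0.88, 29.61]))
```

Call:
{"name": "play_rows", "arguments": {"deltas": [[0,-1,1.5,0,0,0],[0.5,-2.3,2.5,0,-0.5,-0.5],[1,-3.6,3,0,-1,-1],[1.5,-4.9,3,0.1,-1.5,-1.4],[1.9,-6.2,3,0.2,-2,-1.8],[2.3,-7.5,3,0.2,-2.4,-2.2],[2.7,-8.8,3,0.3,-2.8,-2.6],[3.1,-10.1,3,0.3,-3.2,-3],[3.5,-11.4,3,0.4,-3.6,-3.3],[3.9,-12.7,3,0.4,-4,-3.6],[4.3,-14,3,0.5,-4.4,-4],[4.7,-15.3,3,0.5,-4.7,-4.3]], "jaw": 85}}

```text
time: 1.8
tcp_pos: [0.4094, 0.2246, 0.3214]
orientation: [1.028, 2.544, 0.17]
contact_force: [1.8, -0.1, 0.3]
width: 0.0848
```

```bash
python3 -c "
from goal import *
o=ctrl.get_obs();print(o['time'],o['tcp_pos'],o['qpos'].round(2));print(delta(.15,48))"
```

```text
1.8 [0.40941993 0.22459247 0.32141387] [-1.18  0.06  0.35  2.29  0.55  0.61 -0.46]
(array([  3.54, -12.98,  -1.28]), array([ 0.11, -1.3 , -1.04]))
```

Call:
{"name": "play_rows", "arguments": {"deltas": [[0.3,-1.2,0,0,-0.1,-0.1],[0.6,-2.4,0,0,-0.3,-0.2],[1,-3.6,0,0,-0.4,-0.3],[1.3,-4.8,0,0,-0.5,-0.4],[1.6,-6,0,0,-0.6,-0.5],[2,-7.2,0,0.1,-0.7,-0.6],[2.3,-8.4,-0.1,0.1,-0.8,-0.7],[2.6,-9.6,-0.3,0.1,-0.9,-0.8],[2.9,-10.8,-0.6,0.1,-1.1,-0.9],[3.2,-12,-0.9,0.1,-1.2,-1],[3.54,-13,-1.28,0.11,-1.3,-1.04],[3.54,-13,-1.28,0.11,-1.3,-1.04]]}}

```text
time: 2.8
tcp_pos: [0.5004, -0.1049, 0.2984]
orientation: [1.096, 2.405, 0.213]
contact_force: [1.1, 1.2, -0.8]
width: 0.0852
```

Call:
{"name": "play_rows", "arguments": {"deltas": [[0,0,0,0,0,0],[0,0,0,0,0,0]]}}

```text
time: 2.97
tcp_pos: [0.4999, -0.1071, 0.2984]
orientation: [1.103, 2.402, 0.211]
contact_force: [-0.4, 0.1, -0.0]
width: 0.085
```

```bash
python3 -c "
from goal import *
o=ctrl.get_obs();print(o['time'],o['tcp_pos'],o['qpos'].round(2));print(delta(.15,48,o))
im,d=ctrl.grab_frame('wrist');c=cam('wrist',o);P=cloud(c,d);np.savez('w1',im=im,d=d,P=P)
L=(P-G)@F
m=(d>0)&(np.hypot(L[...,0],L[...,1])<.06)&(L[...,2]>-.031)&(L[...,2]<.03)
s=fit(P[m],p[:2]);print(m.sum(),s.x.round(4),np.degrees(s.x[2]),np.median(abs(s.fun)))
s=least_squares(res,p,args=(P[m],),loss='soft_l1',f_scale=.002);print(s.x,np.degrees(s.x[2]))
cv2.imwrite('pics/w1.png',cv2.cvtColor(cv2.resize(im,(800,600),interpolation=2),cv2.COLOR_RGB2BGR))
"
```

```text
2.9667 [ 0.49985497 -0.10706525  0.29835325] [-0.35  0.1   0.49  2.38 -0.33  0.17  1.15]
(array([ 0.53, -1.92, -0.51]), array([-0.05, -0.1 , -0.05]))
3230 [ 0.5914 -0.1749 -0.1203  0.0012] -6.892272056835042 0.00048132076553943255
[ 0.58975233 -0.17504858 -0.11306655] -6.478235995092117
```

View pics/w1.png

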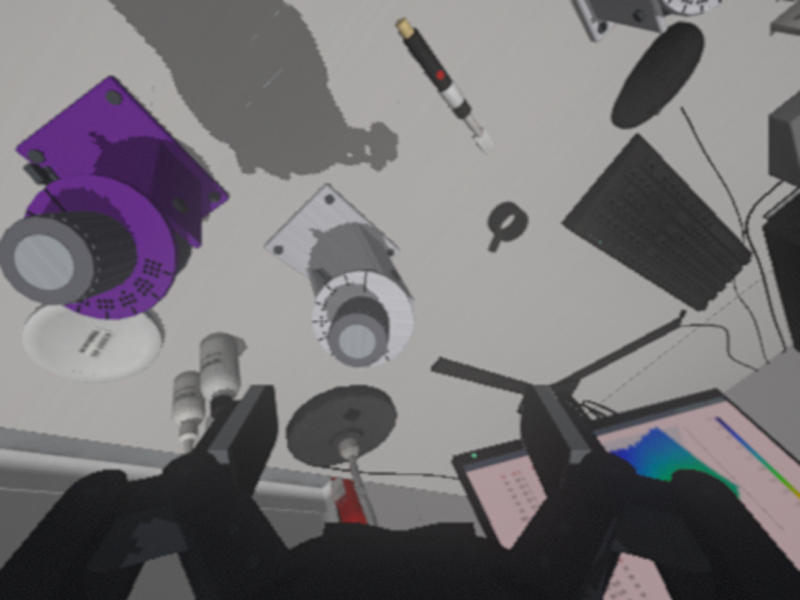

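The wrist view shows the aluminium regulator at (360,320), and the purple look-alike well clear at (100,230). The fits agree: grip (0.5905,-0.175,0.1535), yaw -6.8°. I go on to the pre-grasp pose.

```bash
sed -i 's/^p=.*G=/p=np.array([.5905,-.175,np.radians(-6.8)]); G=/; s/,\.153\])/,.1535])/' goal.py; python3 -c "
from goal import *
print(delta(.13,48))"
```

```text
(array([ 0.87, -2.05, -1.08]), array([-0.05, -0.09,  0.06]))
```

Call:
{"name": "play_rows", "arguments": {"deltas": [[0.3,-0.7,-0.3,0,0,0],[0.6,-1.4,-0.7,0,0,0],[0.87,-2.05,-1.08,-0.05,-0.09,0.06],[0.87,-2.05,-1.08,-0.05,-0.09,0.06],[0.87,-2.05,-1.08,-0.05,-0.09,0.06],[0.87,-2.05,-1.08,-0.05,-0.09,0.06]]}}

```text
time: 3.52
tcp_pos: [0.5262, -0.1674, 0.2657]
orientation: [1.09, 2.399, 0.213]
contact_force: [0.4, 0.0, 0.1]
width: 0.0851
```

```bash
cat > look.py <<'E'
import sys
from goal import *
n=sys.argv[1]; o=ctrl.get_obs();print(o['time'],o['tcp_pos'],o['qpos'].round(2));print('to .13/48',delta(.13,48,o))
im,d=ctrl.grab_frame('wrist');c=cam('wrist',o);P=cloud(c,d);np.savez(n,im=im,d=d,P=P)
L=(P-G)@F
m=(d>0)&(np.hypot(L[...,0],L[...,1])<.06)&(L[...,2]>-.031)&(L[...,2]<.03)
s=fit(P[m],p[:2]);print(m.sum(),s.x.round(4),np.degrees(s.x[2]),np.median(abs(s.fun)))
# rectified view of flange top: 0.25 mm/px, up = +x local (upslope), index at bottom
F2=frame(s.x); G2=np.array([s.x[0],s.x[1],.1529+s.x[3]])
k=5; co=np.array([[-.05,-.05],[.05,-.05],[.05,.05],[-.05,.05]])
w=G2+co[:,:1]*F2[:,0]+co[:,1:]*F2[:,1]-.026*F2[:,2]
H=cv2.getPerspectiveTransform(proj(c,w).astype(np.float32),np.float32([[600-(y+.05)*6000,600-(x+.05)*6000] for x,y in co]))
cv2.imwrite(f'pics/{n}.png',cv2.cvtColor(cv2.warpPerspective(im,H,(600,600),flags=2),cv2.COLOR_RGB2BGR))
E
python3 look.py w2
```

```text
3.5167 [ 0.52616622 -0.16742884  0.26565764] [ 0.18  0.22  0.07  2.33 -0.82  0.11  1.77]
to .13/48 (array([-0.01,  0.  ,  0.01]), array([-0.  , -0.01,  0.01]))
4627 [ 0.5912 -0.1751 -0.1197  0.0011] -6.858774231748411 0.0004896269757729971
```

View pics/w2.png

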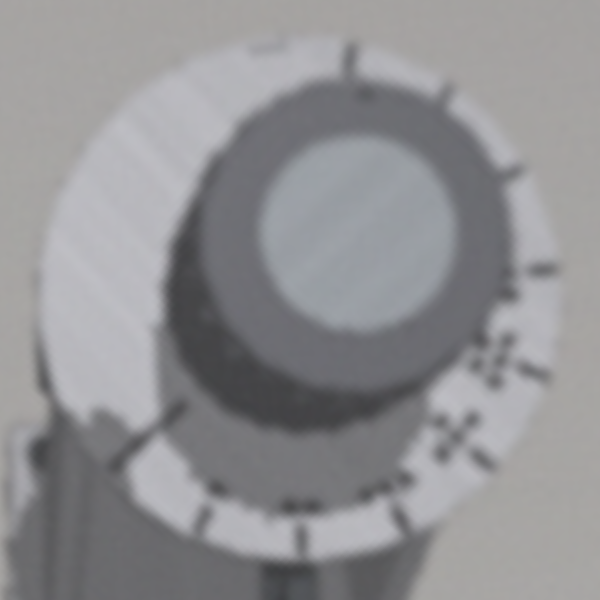

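The index bar (grey, bottom centre, (290,575)) stands at the two-dot line (300,540), zero is at (145,435), and six is near (540,270). The sleeve reads 2, so it needs -96° about the axis. I descend along the axis.

Call:
{"name": "play_rows", "arguments": {"deltas": [[0.4,-0.05,-0.7,0,0,0],[0.8,-0.1,-1.4,0,0,0],[1.2,-0.14,-2.1,0,0,0],[1.6,-0.19,-2.8,0,0,0],[1.6,-0.19,-2.8,0,0,0],[1.6,-0.19,-2.8,0,0,0]]}}

```text
time: 4.07
tcp_pos: [0.5844, -0.1755, 0.2103]
orientation: [1.101, 2.452, 0.211]
contact_force: [-0.6, -0.3, -0.0]
width: 0.085
```

```bash
python3 -c "
from goal import *
o=ctrl.get_obs();print(o['qpos'].round(2),delta(-.016,48,o))"
```

```text
[ 0.19  0.38  0.06  2.24 -1.04  0.11  1.98] (array([ 0.47, -0.02, -2.35]), array([-0.18, -0.57, -0.12]))
```

The wrist (q5, q6) is on its limits in this branch, so I cannot follow the axis exactly. I back up and flip the wrist (q5 to about π) by steering the tool tilt round the forearm direction.

Call:
{"name": "play_rows", "arguments": {"deltas": [[-0.4,0.05,0.7,0,0,0],[-0.8,0.1,1.4,0,0.5,0],[-1.2,0.15,2.1,0,1.5,0],[-1.6,0.2,2.8,0,2.5,0],[-2,0.25,3.5,0,3.5,0],[-2.3,0.3,4,0,4,0],[-2.3,0.3,4,0,4,0],[-2.3,0.3,4,-1,4,0],[-2.3,0.3,4,-2,4,0],[-2.3,0.3,4,-3,4,0],[-2.3,0.3,4,-3,4,0],[-2.3,0.3,4,-3,4,0]]}}

```text
time: 5.07
tcp_pos: [0.515, -0.1637, 0.3299]
orientation: [1.09, 2.684, -0.318]
contact_force: [-0.3, -0.5, -0.3]
width: 0.0854
```

```bash
cat > q.py <<'E'
import sys
from goal import *
o=ctrl.get_obs(); Rm=R.from_rotvec(o['orientation']).as_matrix(); print(o['time'],o['tcp_pos'].round(3),o['qpos'].round(2),'tooldir',Rm[:,2].round(2),o['contact_force'].round(1))
with open('log.txt','a') as f: f.write(repr([o['qpos'].tolist(),o['tcp_pos'].tolist(),o['orientation'].tolist()])+'\n')
for a in sys.argv[1:]:
    u,g=map(float,a.split(',')); print(a,*delta(u,g,o))
E
python3 q.py .2,48
```

```text
5.0667 [ 0.515 -0.164  0.33 ] [-0.77  0.32  1.07  2.08 -0.06  0.7   1.09] tooldir [ 0.13 -0.28 -0.95] [-0.3 -0.5 -0.3]
.2,48 [-0.79  0.02 -0.11] [ 2.79 -4.59 -0.06]
```

Call:
{"name": "play_rows", "arguments": {"deltas": [[-0.1,0,0,0,-1,0],[-0.2,0,0,0,-2,0],[-0.3,0,0,0,-3,0],[-0.4,0,0,0,-4,0],[-0.5,0,0,0,-5,0],[-0.6,0,0,0,-6,0],[-0.6,0,0,0,-7,0],[-0.6,0,0,0,-7,0]]}}

```text
time: 5.73
tcp_pos: [0.4924, -0.1806, 0.3299]
orientation: [1.049, 2.284, -0.136]
contact_force: [0.5, 0.1, -0.5]
width: 0.085
```

```bash
python3 q.py .2,48
```

```text
5.7333 [ 0.492 -0.181  0.33 ] [-1.03  0.13  1.24  2.4   0.83  0.17  0.1 ] tooldir [ 0.49 -0.33 -0.81] [ 0.5  0.1 -0.5]
.2,48 [-0.04  0.58 -0.11] [3.16 0.13 0.94]
```

Call:
{"name": "play_rows", "arguments": {"deltas": [[0,0,0,0,-1,0],[0,0,0,0,-2,0],[0,0,0,0.5,-3,0],[0,0.2,0,1,-3.5,0],[0,0.3,0,1.5,-4,0],[0,0.4,0,2,-4,0],[0,0.5,0,2.5,-4,0],[0,0.6,0,3,-4,0],[0,0.6,0,3,-4,0],[0,0.6,0,3,-4,0]]}}

```text
time: 6.57
tcp_pos: [0.4924, -0.175, 0.3314]
orientation: [1.087, 2.087, 0.08]
contact_force: [0.3, -0.4, 0.4]
width: 0.0849
```

```bash
python3 q.py .2,48
```

```text
6.5667 [ 0.492 -0.175  0.331] [-0.65  0.06  0.82  2.52  2.54  0.23 -1.73] tooldir [ 0.65 -0.28 -0.7 ] [ 0.3 -0.4  0.4]
.2,48 [-0.04  0.4  -0.16] [1.94 2.63 1.63]
```

Call:
{"name": "play_rows", "arguments": {"deltas": [[0,0,0,-0.9,0.4,1.0],[0,0,0,-1.8,0.8,2.0],[0,0,0,-2.7,1.2,3.0],[0,0,0,-3.6,1.6,4.0],[0,0,0,-4.5,2.0,5.0],[0,0,0,-5.4,2.4,6.0],[0,0,0,-6.3,2.7,7.0],[0,0,0,-7.2,3.1,8.0],[0,0,0,-8.1,3.5,9.0],[0,0,0,-9,3.9,10.0],[0,0,0,-9.9,4.3,11.0],[0,0,0,-10.8,4.7,12.0]]}}

```text
time: 7.57
tcp_pos: [0.4917, -0.1769, 0.3319]
orientation: [-0.621, 2.38, -0.6]
contact_force: [0.0, -0.5, -0.1]
width: 0.0849
```

```bash
python3 q.py .2,228
```

```text
7.5667 [ 0.492 -0.177  0.332] [-0.94  0.07  1.2   2.51  2.85  0.17 -0.53] tooldir [ 0.64 -0.27 -0.72] [ 0.  -0.5 -0.1]
.2,228 [-0.02  0.46 -0.17] [-9.83  4.98 16.69]
```

Call:
{"name": "play_rows", "arguments": {"deltas": [[0,0,0,-0.7,0.35,1.15],[0,0,0,-1.4,0.7,2.3],[0,0,0,-2.1,1.05,3.45],[0,0,0,-2.8,1.4,4.6],[0,0,0,-3.5,1.75,5.75],[0,0,0,-4.2,2.1,6.9],[0,0,0,-4.9,2.45,8.05],[0,0,0,-5.5,2.8,9.2],[0,0,0,-6.1,3.1,10.3],[0,0,0,-6.7,3.4,11.4],[0,0,0,-7.3,3.7,12.5],[0,0,0,-7.9,4,13.6]]}}

```text
time: 8.57
tcp_pos: [0.4912, -0.1769, 0.3224]
orientation: [-1.822, 1.897, -0.77]
contact_force: [-0.1, 0.3, -0.6]
width: 0.0849
```

```bash
python3 q.py .2,228 .1,228
```

```text
8.5667 [ 0.491 -0.177  0.322] [ 0.    0.07  0.3   2.44  4.18  0.11 -0.82] tooldir [ 0.63 -0.11 -0.77] [-0.1  0.3 -0.6]
.2,228 [-0.    0.46  0.14] [-4.26  2.53  7.26]
.1,228 [ 1.65  0.26 -2.74] [-4.26  2.53  7.26]
```

```bash
cat > kin.py <<'E'
from h import *
import itertools
D=[eval(l) for l in open('log.txt')]
D.append([[-1.26169884,0.59927564,-0.00249275,1.59939645,0.0017806,0.94289194,-0.0798034],[0.27282372,0.67171401,0.23129371],[6.02249211e-01,3.08328722e+00,4.18357944e-05]])
AX='zyzyzyz'
def chain(q,s): 
    Rs=[np.eye(3)]
    for a,qi,si in zip(AX,q,s): Rs.append(Rs[-1]@R.from_euler(a,qi*si).as_matrix())
    return Rs
def test():
    out=[]
    for s in itertools.product([1,-1],repeat=7):
        if s[1]<0: continue
        C=[R.from_matrix(chain(d[0],s)[-1]).inv()*R.from_rotvec(d[2]) for d in D]
        m=R.concatenate(C).mean(); out.append((max((m.inv()*c).magnitude() for c in C),s,m.as_rotvec().round(3)))
    return sorted(out,key=lambda o:o[0])
E
python3 - <<'E'
from kin import *
T=test()
for t in T[:3]: print(t)
s=T[0][1]
A=np.vstack([np.hstack(chain(d[0],s)) for d in D]); b=np.hstack([d[1] for d in D])
for lam in (1e-3,1e-2):
    # ridge
    t=np.linalg.solve(A.T@A+lam**2*np.eye(24),A.T@b); print(lam,abs(A@t-b).max()); print(t.reshape(8,3).round(3))
E
```

```text
(8.090275756892374e-09, (-1, 1, -1, 1, -1, 1, -1), array([0.   , 0.   , 1.571]))
(1.4092137089746806, (-1, 1, -1, 1, -1, -1, -1), array([0.357, 0.397, 1.538]))
(1.5060593485923257, (-1, 1, 1, 1, -1, 1, -1), array([0.762, 0.617, 2.785]))
0.001 2.633177603766912e-06
[[ 0.     0.     0.142]
 [ 0.    -0.015  0.142]
 [-0.    -0.015  0.323]
 [ 0.    -0.013  0.323]
 [ 0.    -0.013  0.221]
 [ 0.    -0.     0.221]
 [-0.    -0.     0.163]
 [-0.    -0.     0.163]]
0.01 0.00023328421899770913
[[-0.     0.001  0.141]
 [ 0.01  -0.015  0.141]
 [-0.01  -0.015  0.321]
 [ 0.007 -0.014  0.321]
 [ 0.001 -0.014  0.218]
 [ 0.002 -0.     0.218]
 [-0.002 -0.     0.162]
 [-0.    -0.     0.162]]
```

```bash
cat >> kin.py <<'E'
from scipy.optimize import least_squares
S=(-1,1,-1,1,-1,1,-1)
_A=np.vstack([np.hstack(chain(d[0],S)) for d in D]); _b=np.hstack([d[1] for d in D])
t_=np.linalg.solve(_A.T@_A+1e-6*np.eye(24),_A.T@_b)
LO=np.array([-2.57,-.35,-1.29,.11,-1.05,.11,-2.63]); HI=np.array([2.57,1.97,1.29,2.56,4.19,1.86,2.63])
def fk(q):
    C=chain(q,S); return np.hstack(C)@t_, R.from_matrix(C[-1])*R.from_rotvec([0,0,np.pi/2])
def err(q,t,r): p,Rr=fk(q); return np.r_[(t-p)*5,(r*Rr.inv()).as_rotvec()]
E
python3 - <<'E'
from kin import *; from goal import goal
rng=np.random.default_rng(0)
for up in (-.016,.1):
  for a in (90,0,-90):
    t,r=goal(up,a); sol={}
    for q3 in np.arange(-1.2,1.3,.3):
        for k in range(12):
            x0=rng.uniform(LO,HI); x0[2]=q3; x0[[0,1,3]]=[.2,.4,2.2]; x0[5]=.3
            l,h=LO.copy(),HI.copy(); l[2]=q3-1e-6;h[2]=q3+1e-6; l[5]=-.5; x0[2]=q3
            s=least_squares(lambda q:err(q,t,r),np.clip(x0,l+1e-7,h-1e-7),bounds=(l,h),max_nfev=60)
            if s.cost<1e-7: sol[tuple(s.x.round(1))]=s.x
    print(up,a)
    for v in sol.values():
        if v[5]>.1: print('  ',v.round(2))
E
```

```text
-0.016 90
   [ 0.99  0.83 -1.2   2.26  1.8   0.74  0.01]
   [ 0.84  0.68 -0.9   2.27  1.91  0.5  -0.16]
   [ 0.65  0.58 -0.6   2.28  2.15  0.32 -0.43]
   [ 0.44  0.54 -0.3   2.29  2.65  0.22 -0.96]
   [ 0.22  0.53  0.    2.3   3.39  0.22 -1.72]
   [ 0.01  0.55  0.3   2.32  3.89  0.31 -2.24]
-0.016 0
   [ 0.84  0.68 -0.9   2.27  1.91  0.5  -1.73]
   [ 0.65  0.58 -0.6   2.28  2.15  0.32 -2.  ]
   [ 0.44  0.54 -0.3   2.29  2.65  0.22 -2.53]
   [-0.18  0.61  0.6   2.33  4.14  0.47  2.2 ]
-0.016 -90
   [0.22 0.53 0.   2.3  3.39 0.22 1.42]
0.1 90
   [ 0.93  0.4  -0.9   2.29  1.42  0.29  0.27]
   [ 0.71  0.33 -0.6   2.3   1.36  0.15  0.32]
0.1 0
   [ 0.93  0.4  -0.9   2.29  1.42  0.29 -1.3 ]
   [ 0.71  0.33 -0.6   2.3   1.36  0.15 -1.25]
0.1 -90
```

```bash
cat > sim.py <<'E'
from kin import *
VL=.7*np.array([2.22,2.22,3.01,3.01,3.14,3.14,3.14])
def jac(q):
    p0,r0=fk(q); J=np.zeros((6,7))
    for i in range(7):
        d=q.copy(); d[i]+=1e-5; p,r=fk(d); J[:,i]=np.r_[(p-p0)/1e-5,(r*r0.inv()).as_rotvec()/1e-5]
    return J
def sim(q,rows,lam=.03,n=4):
    q=np.array(q,float); p0,r0=fk(q); cp,cr=p0,r0
    for row in rows:
        row=np.array(row,float); tp=p0+row[:3]*.03; tr=R.from_rotvec(row[3:]*np.radians(5))*r0
        for _ in range(n):
            d=tp-cp; k=np.linalg.norm(d); cp=cp+d*min(1,.0417/n/max(k,1e-9))
            w=(tr*cr.inv()).as_rotvec(); k=np.linalg.norm(w); cr=R.from_rotvec(w*min(1,np.radians(7.16)/n/max(k,1e-9)))*cr
            free=np.ones(7,bool)
            for _ in range(4):
                p,r=fk(q); e=np.r_[cp-p,(cr*r.inv()).as_rotvec()]; J=jac(q)*free
                dq=J.T@np.linalg.solve(J@J.T+lam**2*np.eye(6),e)
                nq=q+dq; bad=(nq<LO)|(nq>HI)
                if (bad&free).any(): free&=~bad; continue
                break
            s=min(1,(VL/12/n/np.maximum(abs(dq),1e-9)).min()); q=np.clip(q+dq*s,LO,HI)
    return q
def lin(a,n,hold=1): return [list(np.array(a)*(i+1)/n) for i in range(n)]+[a]*hold
E
python3 - <<'E'
from sim import *
L=[np.array(d[0]) for d in D]
for i in range(4): print(L[i].round(2))
r1=[[-.1*min(i,6),0,0,0,-min(i,7),0] for i in range(1,9)]
r2=[[0,0,0,0,-1,0],[0,0,0,0,-2,0],[0,0,0,.5,-3,0],[0,.2,0,1,-3.5,0],[0,.3,0,1.5,-4,0],[0,.4,0,2,-4,0],[0,.5,0,2.5,-4,0],[0,.6,0,3,-4,0],[0,.6,0,3,-4,0],[0,.6,0,3,-4,0]]
r3=[[0,0,0,-.9*i,.39*i,1.*i] for i in range(1,13)]
for lam in (.02,.1,.3): print(lam,[sim(L[i],r,lam).round(2) for i,r in enumerate((r1,r2,r3))])
E
```

```text
[-0.77  0.32  1.07  2.08 -0.06  0.7   1.09]
[-1.03  0.13  1.24  2.4   0.83  0.17  0.1 ]
[-0.65  0.06  0.82  2.52  2.54  0.23 -1.73]
[-0.94  0.07  1.2   2.51  2.85  0.17 -0.53]
0.02 [array([-1.1 ,  0.08,  1.28,  2.39,  0.78,  0.17,  0.15]), array([-0.83, -0.14,  0.94,  2.47,  2.18,  0.18, -1.41]), array([-0.94,  0.08,  1.19,  2.52,  2.88,  0.17, -0.57])]
0.1 [array([-1.05,  0.06,  1.28,  2.3 ,  0.61,  0.13,  0.34]), array([-1.25, -0.31,  1.25,  2.52,  2.05,  0.38, -1.22]), array([-0.87,  0.1 ,  1.14,  2.52,  3.01,  0.18, -0.7 ])]
0.3 [array([-0.99,  0.1 ,  1.27,  2.29,  0.05,  0.11,  0.91]), array([-0.84, -0.26,  0.93,  2.45,  1.6 ,  0.21, -0.77]), array([-0.7 ,  0.13,  0.98,  2.52,  3.17,  0.22, -0.86])]
```

```bash
cat > plan.py <<'E'
from sim import *; from goal import goal
import multiprocessing as mp
Q0=np.array(ctrl.get_obs()['qpos'])
def wp(up,ang,wx,wy,dx=0,dy=0):
    t,r=goal(up,ang); return t+np.array([dx,dy,0]), R.from_rotvec(np.radians([wx,wy,0]))*r
def rows(q,t,r,maxr=40):
    p,rr=fk(q); d=np.r_[(t-p)/.03,(r*rr.inv()).as_rotvec()/np.radians(5)].round(2)
    n=int(np.ceil(max(np.linalg.norm(d[:3])/1.2,np.linalg.norm(d[3:])/1.3,1))); return d,n
def run(W,v=False):
    q=Q0
    for w in W:
        for _ in range(2):
            d,n=rows(q,*wp(*w)); 
            if n==1 and np.abs(d).max()<.1: break
            q=sim(q,lin(list(d),n,2),.02,2)
        e=err(q,*wp(*w))
        if v: print(w,q.round(2),'err',np.linalg.norm(e[:3]/5).round(4),np.degrees(np.linalg.norm(e[3:])).round(1))
    return q
def trial(seed):
    g=np.random.default_rng(seed); W=[]
    for _ in range(g.integers(1,4)): W.append((g.uniform(.17,.25),float(g.choice([42,90,138,180,228])),g.uniform(-10,40),g.uniform(-25,25),0,0))
    W=[tuple(np.round(w,2)) for w in W]+[(.1,138,0,0)]
    try: q=run(W); e=np.linalg.norm(err(q,*wp(*W[-1])))
    except Exception: return None
    return e+ (0 if -1.1<q[2]<-.5 and .9<q[4]<2.2 else 1), len(W), W, q
if __name__=='__main__':
    import time; t0=time.time()
    with mp.Pool() as P: Rr=[r for r in P.imap_unordered(trial,range(240))if r]
    Rr.sort(key=lambda r:(r[0]>.05,r[1] if r[0]<.05 else 0,r[0]))
    for r in Rr[:5]: print(round(r[0],3),r[2],r[3].round(2))
    print(time.time()-t0, mp.cpu_count(), sum(r[0]<.05 for r in Rr))
E
OMP_NUM_THREADS=1 timeout 500 python3 plan.py
```

```text
0.001 [(np.float64(0.19), np.float64(42.0), np.float64(22.24), np.float64(15.68), np.float64(0.0), np.float64(0.0)), (np.float64(0.17), np.float64(180.0), np.float64(2.07), np.float64(-14.38), np.float64(0.0), np.float64(0.0)), (0.1, 138, 0, 0)] [ 0.65  0.32 -0.52  2.31  1.34  0.12  1.18]
0.001 [(np.float64(0.24), np.float64(90.0), np.float64(2.15), np.float64(-14.58), np.float64(0.0), np.float64(0.0)), (np.float64(0.24), np.float64(228.0), np.float64(5.27), np.float64(-18.08), np.float64(0.0), np.float64(0.0)), (0.1, 138, 0, 0)] [ 0.66  0.32 -0.54  2.31  1.34  0.13  1.17]
0.001 [(np.float64(0.18), np.float64(180.0), np.float64(7.52), np.float64(-8.32), np.float64(0.0), np.float64(0.0)), (np.float64(0.17), np.float64(180.0), np.float64(-8.25), np.float64(-24.86), np.float64(0.0), np.float64(0.0)), (0.1, 138, 0, 0)] [ 0.69  0.32 -0.57  2.31  1.36  0.14  1.16]
0.001 [(np.float64(0.18), np.float64(138.0), np.float64(13.02), np.float64(16.36), np.float64(0.0), np.float64(0.0)), (np.float64(0.18), np.float64(228.0), np.float64(-0.47), np.float64(-22.16), np.float64(0.0), np.float64(0.0)), (0.1, 138, 0, 0)] [ 0.64  0.32 -0.51  2.31  1.34  0.12  1.18]
0.003 [(np.float64(0.18), np.float64(228.0), np.float64(23.64), np.float64(-1.37), np.float64(0.0), np.float64(0.0)), (np.float64(0.22), np.float64(180.0), np.float64(-7.44), np.float64(-16.17), np.float64(0.0), np.float64(0.0)), (0.1, 138, 0, 0)] [ 0.64  0.32 -0.5   2.31  1.35  0.12  1.17]
97.21817231178284 4 8
```

```bash
OMP_NUM_THREADS=1 python3 - <<'E'
import plan
from plan import *
for W in ([(.24,90,2.15,-14.6),(.24,228,5.3,-18)],[(.18,180,7.5,-8.3),(.17,180,-8.25,-24.9)]):
    W=W+[(.1,138,0,0),(-.016,138,0,0),(-.016,90,0,0),(-.016,42,0,0),(-.016,36,0,0)]
    run(W,True); print(rows(Q0,*wp(*W[0])))
E
```

```text
(0.24, 90, 2.15, -14.6) [ 1.42  0.11 -1.13  2.4   4.18  0.11 -2.45] err 0.0147 0.2
(0.24, 228, 5.3, -18) [ 1.63  0.14 -1.28  2.43  4.19  0.2  -0.02] err 0.0028 0.1
(0.1, 138, 0, 0) [ 0.66  0.32 -0.53  2.31  1.34  0.13  1.18] err 0.0001 0.0
(-0.016, 138, 0, 0) [ 0.75  0.62 -0.75  2.27  2.01  0.4   0.57] err 0.0001 0.0
(-0.016, 90, 0, 0) [ 0.88  0.7  -0.97  2.26  1.88  0.55 -0.11] err 0.0001 0.0
(-0.016, 42, 0, 0) [ 0.97  0.79 -1.14  2.26  1.82  0.69 -0.86] err 0.0001 0.0
(-0.016, 36, 0, 0) [ 0.97  0.8  -1.16  2.26  1.81  0.71 -0.95] err 0.0001 0.0
(array([ -0.66,   0.54,   1.3 ,  13.49,  -2.16, -13.99]), 16)
(0.18, 180, 7.5, -8.3) [ 0.88  0.21 -0.61  2.4   4.18  0.14 -0.91] err 0.0238 0.7
(0.17, 180, -8.25, -24.9) [ 1.09  0.33 -1.06  2.54  2.66  0.63  0.67] err 0.028 0.5
(0.1, 138, 0, 0) [ 0.69  0.33 -0.57  2.31  1.37  0.14  1.15] err 0.0004 0.0
(-0.016, 138, 0, 0) [ 0.75  0.63 -0.76  2.27  2.    0.41  0.57] err 0.0002 0.0
(-0.016, 90, 0, 0) [ 0.88  0.71 -0.98  2.26  1.88  0.55 -0.11] err 0.0002 0.0
(-0.016, 42, 0, 0) [ 0.97  0.8  -1.15  2.26  1.81  0.69 -0.86] err 0.0002 0.0
(-0.016, 36, 0, 0) [ 0.98  0.81 -1.17  2.26  1.81  0.71 -0.95] err 0.0002 0.0
(array([ 0.33,  0.42, -0.43,  2.73,  0.16, -0.41]), 3)
```

The fitted kinematic model reproduces the robot exactly, and my simulation of the moves gives a route into a good wrist branch. I run it step by step.

Call:
{"name": "play_rows", "arguments": {"deltas": [[0.1,0.1,-0.1,0.9,0,-0.1],[0.2,0.3,-0.3,1.8,0.1,-0.3],[0.33,0.42,-0.43,2.7,0.16,-0.4],[0.33,0.42,-0.43,2.7,0.16,-0.4],[0.33,0.42,-0.43,2.7,0.16,-0.4]]}}

```text
time: 8.98
tcp_pos: [0.4973, -0.168, 0.2999]
orientation: [-1.738, 1.933, -0.64]
contact_force: [0.7, 0.4, -1.2]
width: 0.0847
```

```bash
OMP_NUM_THREADS=1 python3 - <<'E'
import plan
from plan import *
print(Q0.round(2))
for W in ([(.18,180,7.5,-8.3),(.17,180,-8.25,-24.9)],[(.17,180,-8.25,-24.9)]):
    W=W+[(.1,138,0,0)]; run(W,True); print(rows(Q0,*wp(*W[0])))
E
```

```text
[ 0.65  0.15 -0.38  2.41  4.18  0.11 -0.88]
(0.18, 180, 7.5, -8.3) [ 0.97  0.22 -0.71  2.39  4.18  0.11 -0.91] err 0.021 0.6
(0.17, 180, -8.25, -24.9) [ 1.03  0.3  -0.96  2.52  2.73  0.59  0.59] err 0.0366 0.6
(0.1, 138, 0, 0) [ 0.68  0.32 -0.56  2.31  1.37  0.14  1.14] err 0.0009 0.0
(array([ 0.13,  0.12,  0.32,  1.35,  0.02, -0.14]), 2)
(0.17, 180, -8.25, -24.9) [ 0.93  0.26 -0.81  2.52  2.83  0.55  0.49] err 0.0401 0.8
(0.1, 138, 0, 0) [ 0.68  0.33 -0.56  2.31  1.47  0.14  1.05] err 0.0019 0.5
(array([ 0.29,  0.1 ,  0.03, -1.75, -3.34, -0.39]), 3)
```

Call:
{"name": "play_rows", "arguments": {"deltas": [[0.1,0,0,-0.6,-1.1,-0.1],[0.2,0.1,0,-1.2,-2.2,-0.3],[0.3,0.1,0,-1.8,-3.3,-0.4],[0.3,0.1,0,-1.8,-3.3,-0.4],[0.3,0.1,0,-1.8,-3.3,-0.4],[0.3,0.1,0,-1.8,-3.3,-0.4]]}}

```text
time: 9.48
tcp_pos: [0.521, -0.1457, 0.2912]
orientation: [-1.665, 1.766, -0.829]
contact_force: [0.3, 0.3, -1.3]
width: 0.0848
```

```bash
OMP_NUM_THREADS=1 python3 - <<'E'
import plan
from plan import *
print(Q0.round(2))
for W in ([(.17,180,-8.25,-24.9)],[]):
    W=W+[(.1,138,0,0)]; run(W,True); print(rows(Q0,*wp(*W[0])))
E
```

```text
[ 0.67  0.24 -0.51  2.54  3.15  0.47  0.16]
(0.17, 180, -8.25, -24.9) [ 1.16  0.38 -1.18  2.54  2.57  0.66  0.77] err 0.0272 0.5
(0.1, 138, 0, 0) [ 0.84  0.36 -0.77  2.3   1.4   0.23  1.12] err 0.0002 0.0
(array([-0.5 , -0.64,  0.32, -1.01, -1.11, -0.81]), 2)
(0.1, 138, 0, 0) [ 0.63  0.32 -0.5   2.31  1.4   0.11  1.12] err 0.0018 0.1
(array([ 0.66, -0.78, -1.71,  5.86,  3.23, -7.12]), 8)
```

Call:
{"name": "play_rows", "arguments": {"deltas": [[-0.25,-0.3,0.15,-0.5,-0.55,-0.4],[-0.5,-0.64,0.3,-1,-1.1,-0.8],[-0.5,-0.64,0.3,-1,-1.1,-0.8],[-0.5,-0.64,0.3,-1,-1.1,-0.8],[-0.5,-0.64,0.3,-1,-1.1,-0.8]]}}

```text
time: 9.9
tcp_pos: [0.5153, -0.1768, 0.3095]
orientation: [-1.603, 1.772, -1.01]
contact_force: [7.3, 35.3, 1.8]
width: 0.0847
```

```bash
OMP_NUM_THREADS=1 python3 - <<'E'
import plan
from plan import *
print(Q0.round(2))
W=[(.1,138,0,0)]; run(W,True); print(rows(Q0,*wp(*W[0])))
W=[(.13,138,0,0)]; run(W,True); print(rows(Q0,*wp(*W[0])))
E
```

```text
[ 1.22  0.44 -1.3   2.56  2.46  0.73  0.88]
(0.1, 138, 0, 0) [ 1.    0.43 -1.    2.29  1.44  0.35  1.1 ] err 0.0002 0.0
(array([ 0.85,  0.26, -2.32,  7.24,  3.54, -6.17]), 8)
(0.13, 138, 0, 0) [ 1.05  0.36 -1.02  2.29  1.21  0.32  1.31] err 0.0002 0.0
(array([ 0.35,  0.32, -1.45,  7.24,  3.54, -6.17]), 8)
```

Call:
{"name": "play_rows", "arguments": {"deltas": [[0.05,0.1,-0.1,0.9,0.4,-0.8],[0.1,0.15,-0.3,1.8,0.9,-1.5]]}}

```text
time: 10.07
tcp_pos: [0.5156, -0.1768, 0.2996]
orientation: [-1.454, 1.994, -0.853]
contact_force: [-0.1, 0.0, -0.5]
width: 0.0851
```

```bash
python3 - <<'E'
from h import *
im,d=ctrl.grab_frame('scene'); cv2.imwrite('pics/s2.png',cv2.cvtColor(cv2.resize(im,(800,600)),cv2.COLOR_RGB2BGR))
E
python3 q.py .13,138
```

```text
10.1167 [ 0.518 -0.175  0.302] [ 1.19  0.38 -1.25  2.49  2.25  0.58  0.84] tooldir [ 0.73 -0.18 -0.66] [ 3.  -0.2  2.4]
.13,138 [ 0.25  0.26 -1.19] [ 5.36  2.62 -4.51]
```

View pics/s2.png

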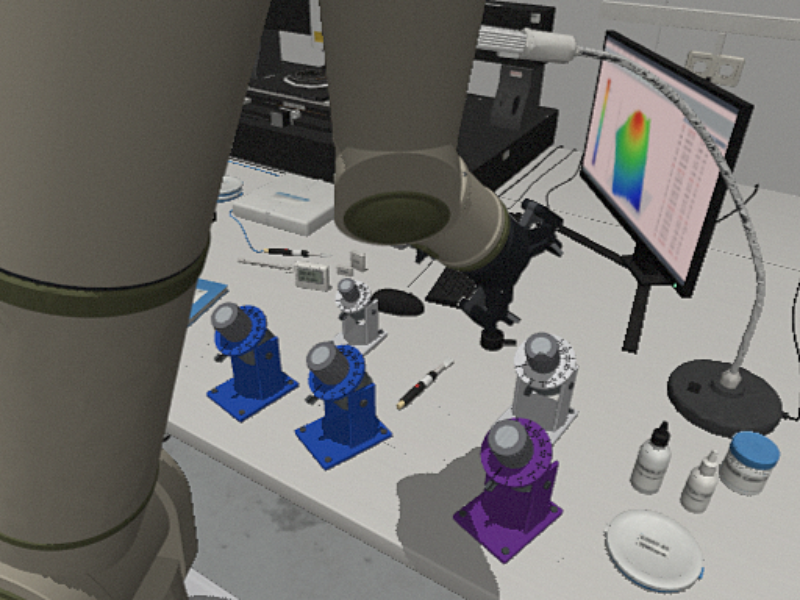

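The gripper is free in the air and the stands are untouched. The 35 N reading was a transient and is now gone. I continue to pre-grasp.

Call:
{"name": "play_rows", "arguments": {"deltas": [[0.05,0.05,-0.2,0.9,0.45,-0.75],[0.1,0.1,-0.4,1.8,0.9,-1.5],[0.15,0.15,-0.6,2.7,1.3,-2.25],[0.2,0.2,-0.8,3.6,1.75,-3],[0.25,0.25,-1,4.5,2.2,-3.75],[0.25,0.26,-1.19,5.36,2.62,-4.51],[0.25,0.26,-1.19,5.36,2.62,-4.51],[0.25,0.26,-1.19,5.36,2.62,-4.51],[0.25,0.26,-1.19,5.36,2.62,-4.51]]}}

```text
time: 10.87
tcp_pos: [0.5253, -0.1686, 0.2662]
orientation: [-0.937, 2.488, -0.332]
contact_force: [1.4, -0.3, 0.4]
width: 0.0851
```

```bash
python3 q.py .13,138 .05,138 -.016,138; python3 look.py w3
```

```text
10.8667 [ 0.525 -0.169  0.266] [ 1.02  0.35 -0.98  2.29  1.19  0.29  1.34] tooldir [ 0.5  -0.06 -0.87] [ 1.4 -0.3  0.4]
.13,138 [ 0.02  0.04 -0.  ] [ 0.04 -0.   -0.  ]
.05,138 [ 1.34 -0.11 -2.31] [ 0.04 -0.   -0.  ]
-.016,138 [ 2.44 -0.24 -4.22] [ 0.04 -0.   -0.  ]
10.8667 [ 0.52533828 -0.16864577  0.26619659] [ 1.02  0.35 -0.98  2.29  1.19  0.29  1.34]
to .13/48 (array([ 0.02,  0.04, -0.  ]), array([  8.97,  -1.09, -15.59]))
4587 [ 0.5906 -0.1746 -0.1179  0.0008] -6.757509905580671 0.00048467832597241453
```

Call:
{"name": "play_rows", "arguments": {"deltas": [[0.45,-0.04,-0.77,0,0,0],[0.9,-0.08,-1.55,0,0,0],[1.34,-0.11,-2.31,0,0,0],[1.6,-0.15,-2.8,0,0,0],[1.9,-0.18,-3.25,0,0,0],[2.15,-0.21,-3.7,0.04,0,0],[2.3,-0.23,-4,0.04,0,0],[2.44,-0.24,-4.22,0.04,0,0],[2.44,-0.24,-4.22,0.04,0,0],[2.44,-0.24,-4.22,0.04,0,0]]}}

```text
time: 11.75
tcp_pos: [0.5981, -0.1754, 0.1395]
orientation: [-0.938, 2.487, -0.327]
contact_force: [0.5, -0.2, 0.7]
width: 0.0844
```

```bash
python3 q.py -.016,138
```

```text
11.75 [ 0.598 -0.175  0.14 ] [ 0.82  0.66 -0.86  2.27  1.94  0.47  0.65] tooldir [ 0.5  -0.06 -0.87] [ 0.5 -0.2  0.7]
-.016,138 [ 0.01 -0.02  0.  ] [ 0.   -0.   -0.02]
```

Call:
{"name": "play_rows", "arguments": {"deltas": [[0,0,0,0,0,0],[0,0,0,0,0,0],[0,0,0,0,0,0],[0,0,0,0,0,0],[0,0,0,0,0,0],[0,0,0,0,0,0],[0,0,0,0,0,0],[0,0,0,0,0,0]], "jaw": 40}}

```text
time: 12.42
tcp_pos: [0.5984, -0.1763, 0.141]
orientation: [-0.937, 2.486, -0.332]
contact_force: [-5.1, -1.7, 11.2]
width: 0.0447
```

```bash
python3 q.py -.016,138 -.016,90 -.016,58; python3 -c "
from goal import *
print(F[:,2]/F[2,2], F[:,2])"
```

```text
12.4167 [ 0.598 -0.176  0.141] [ 0.82  0.66 -0.86  2.27  1.94  0.47  0.65] tooldir [ 0.5  -0.06 -0.86] [-5.1 -1.7 11.2]
-.016,138 [ 0.    0.01 -0.04] [ 0.03  0.02 -0.01]
-.016,90 [ 0.    0.01 -0.04] [ 4.81 -0.56 -8.32]
-.016,58 [ 0.    0.01 -0.04] [  7.99  -0.94 -13.86]
[-0.5732889   0.06836056  1.        ] [-0.49648275  0.05920198  0.8660254 ]
```

Call:
{"name": "play_rows", "arguments": {"deltas": [[0,0,0,0.5,-0.06,-0.87],[0,0,0,0.99,-0.12,-1.73],[0,0,0,1.49,-0.18,-2.6],[0,0,0,1.99,-0.24,-3.46],[0,0,0,2.48,-0.3,-4.33],[0,0,0,2.98,-0.36,-5.2],[0,0,0,3.48,-0.41,-6.06],[0,0,0,3.97,-0.47,-6.93],[0,0,0,4.47,-0.53,-7.79],[0,0,0,4.77,-0.57,-8.31],[0,0,0,4.77,-0.57,-8.31],[0,0,0,4.77,-0.57,-8.31]]}}

```text
time: 13.42
tcp_pos: [0.5983, -0.1761, 0.1412]
orientation: [0.15, 2.614, -0.046]
contact_force: [0.8, 0.2, 0.2]
width: 0.0445
```

```bash
python3 q.py -.016,90 -.016,42
```

```text
13.4167 [ 0.598 -0.176  0.141] [ 0.93  0.74 -1.06  2.26  1.84  0.62 -0.06] tooldir [ 0.5  -0.06 -0.87] [0.8 0.2 0.2]
-.016,90 [ 0.    0.01 -0.05] [ 0.05  0.   -0.03]
-.016,42 [ 0.    0.01 -0.05] [ 4.81 -0.57 -8.34]
```

Call:
{"name": "play_rows", "arguments": {"deltas": [[0,0,0,0.5,-0.06,-0.87],[0,0,0,0.99,-0.12,-1.73],[0,0,0,1.49,-0.18,-2.6],[0,0,0,1.99,-0.24,-3.46],[0,0,0,2.48,-0.3,-4.33],[0,0,0,2.98,-0.36,-5.2],[0,0,0,3.48,-0.41,-6.06],[0,0,0,3.97,-0.47,-6.93],[0,0,0,4.47,-0.53,-7.79],[0,0,0,4.81,-0.57,-8.34],[0,0,0,4.81,-0.57,-8.34],[0,0,0,4.81,-0.57,-8.34]]}}

```text
time: 14.42
tcp_pos: [0.5984, -0.1759, 0.1412]
orientation: [1.211, 2.347, 0.248]
contact_force: [1.6, 2.0, -3.4]
width: 0.0444
```

```bash
python3 q.py -.016,42; python3 -c "
from goal import *
print(ctrl.get_obs()['torque'])"
```

```text
14.4167 [ 0.598 -0.176  0.141] [ 0.99  0.82 -1.2   2.26  1.79  0.74 -0.82] tooldir [ 0.5  -0.06 -0.87] [ 1.6  2.  -3.4]
-.016,42 [ 0.   -0.   -0.05] [ 0.02 -0.   -0.04]
[0.49713061 0.44994941 0.18748045]
```

Turned to within 0.3° of -96°. I open, wait, then retract along the axis.

Call:
{"name": "play_rows", "arguments": {"deltas": [[0,0,0,0,0,0],[0,0,0,0,0,0],[0,0,0,0,0,0],[0,0,0,0,0,0],[0,0,0,0,0,0],[0,0,0,0,0,0],[0,0,0,0,0,0],[0,0,0,0,0,0]], "jaw": 85}}

```text
time: 15.08
tcp_pos: [0.5984, -0.1759, 0.1412]
orientation: [1.211, 2.347, 0.248]
contact_force: [-0.1, 0.1, -0.0]
width: 0.0849
```

Call:
{"name": "play_rows", "arguments": {"deltas": [[-0.2,0.02,0.35,0,0,0],[-0.5,0.06,0.87,0,0,0],[-0.9,0.1,1.55,0,0,0],[-1.3,0.15,2.25,0,0,0],[-1.7,0.2,2.95,0,0,0],[-2.1,0.25,3.65,0,0,0],[-2.44,0.29,4.25,0,0,0],[-2.44,0.29,4.25,0,0,0],[-2.44,0.29,4.25,0,0,0]]}}

```text
time: 15.83
tcp_pos: [0.5251, -0.168, 0.2696]
orientation: [1.21, 2.344, 0.245]
contact_force: [0.4, -0.8, -0.4]
width: 0.0849
```

```bash
python3 look.py w4; python3 -c "
from h import *
print(ctrl.get_obs()['contact_force'])"
```

```text
15.8333 [ 0.52511503 -0.16796758  0.26958352] [ 1.19  0.45 -1.26  2.28  1.29  0.46 -0.43]
to .13/48 (array([ 0.03,  0.02, -0.12]), array([-0.54,  0.08,  1.01]))
4547 [ 0.5912 -0.1751 -0.116   0.0011] -6.645463074433599 0.00047631805718663725
[-0.29487563  0.19914535 -0.11823112]
```

View pics/w4.png

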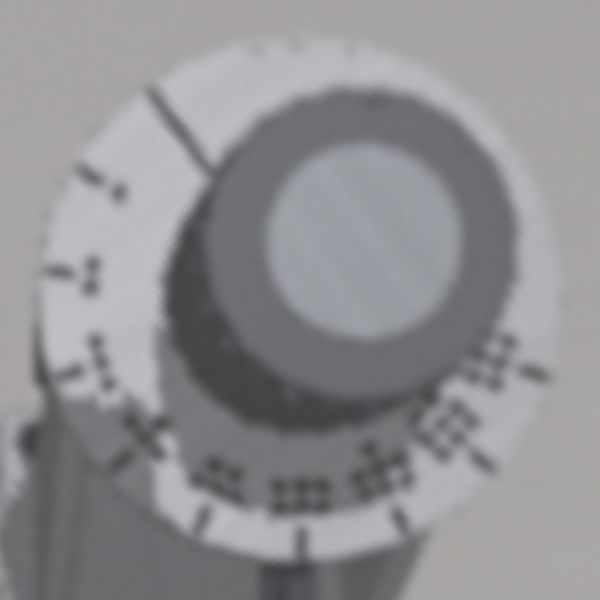

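The six-dot line (300,540) stands exactly at the index bar, with zero at (180,130) and the lines in between in order. A last numeric check of the bystanders, then I hand in.

```bash
python3 - <<'E'
from h import *
for n in ('scene','top'):
    im,d=ctrl.grab_frame(n); P=cloud(cam(n),d)
    for t in ('vacuum_wand','label_roll','loupe','slim_sleeve'):
        for r in ctrl.trace(n,t)[:1]:
            m=r['pixels']&(d>0); print(n,t,round(r['p'],2),np.median(P[m],0).round(3))
o=ctrl.get_obs(); print(o['time'],o['contact_force'],abs(o['qd']).max())
ctrl.finish_job()
E
```

```text
scene vacuum_wand 0.63 [0.583 0.009 0.011]
scene loupe 0.8 [ 0.758 -0.039  0.014]
top vacuum_wand 0.77 [0.585 0.012 0.011]
top label_roll 0.63 [0.527 0.378 0.027]
top loupe 0.46 [ 0.77  -0.038  0.017]
top slim_sleeve 0.92 [0.616 0.174 0.113]
16.3833 [-0.54867165 -0.23187605  0.20658491] 0.00527002486565928
the job is handed in; nothing more can be done
```

I turned the wide aluminium regulator's sleeve from 2 to 6, let go, backed off along its axis and handed the job in at 16.4 s.

**Last checks**
- **Sleeve:** the last wrist picture, taken after letting go, shows the six-dot line right at the index bar.
- **Bystanders:** the vacuum wand, label roll and loupe measured within about 7 mm of where they started, which is about the precision of the measurement.
- **Slim regulator:** the tool never went near it, and its sleeve measured within about 2 mm of its first position. I did not re-read its scale up close.
- **Robot:** the arm was still and touching nothing at hand-in (force under 1 N).

**What went wrong on the way**
- **Blocked approach:** my first approach ran into the wrist joint limits, so I backed out and re-routed in free air.
- **Force reading:** during the re-route the wrist briefly read 35 N, with joint 3 at the end of its range. It was gone within two rows. The next picture showed the gripper clear of everything, so I took it as motion or the joint stop, not contact. I did not check that any further.

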